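# Pack up the clay modeller's bench

### The job

Pack up the modelling bench: put every brass button into the open pot, then swing the pot's cap over the mouth and screw it down clockwise until it is tight. Lay the clay tools flat in the kit tray in order of use, counted from the tray's grip-bar end - toothed rake in the first bay, wire loop cutter in the second, flat spatula in the third, ball stylus in the fourth - heads towards the tray's tall wall; if a tool is missing, leave its bay empty. Leave the other things on the bench where they are.

Things in the scene. Friction and masses are not known exactly. Their poses are not given: they have to be found in the camera images.
- tray: Fixed aluminium kit tray, 250 (x) by 200 mm (y); origin: centre of underside. Floor 4 thick; walls 4 thick, 22 high, but the +y wall 40 high (tall wall). Grip bar, 20 high, 22 out at the -x end. Four bays along y, centres x = -90, -30, 30, 90 (first to fourth). Posts between bays, 6 wide, tops at 16: x = -60, 0, 60; y = -76 to -60 and 0 to 16. Best: handle middle at y = -30.
- rake: Toothed rake: a steel cross bar 40 mm wide with five short teeth. Wood handle 100 mm long (x -50 to 50), 18 wide, 14 high, brass ferrule; head along +x to x = 110, at mid height. 70 g. Origin: underside of the handle's middle; x points to the head, z up. Starts flat on the bench, head to world +y within 0.3 rad. It may be absent (None).
- loop_cutter: Wire loop cutter: an open loop of 4 mm wire, 40 mm wide. Wood handle 100 mm long (x -50 to 50), 18 wide, 14 high, brass ferrule; head along +x to x = 110, at mid height. 70 g. Origin: underside of the handle's middle; x points to the head, z up. Starts flat on the bench, head to world +y within 0.3 rad. It may be absent (None).
- spatula: Flat spatula: a steel blade 20 mm wide, 3 mm thick with a round end. Wood handle 100 mm long (x -50 to 50), 18 wide, 14 high, brass ferrule; head along +x to x = 110, at mid height. 70 g. Origin: underside of the handle's middle; x points to the head, z up. Starts flat on the bench, head to world +y within 0.3 rad. It may be absent (None).
- ball_stylus: Ball stylus: a thin 5 mm rod ending in a 13 mm steel ball. Wood handle 100 mm long (x -50 to 50), 18 wide, 14 high, brass ferrule; head along +x to x = 110, at mid height. 70 g. Origin: underside of the handle's middle; x points to the head, z up. Starts flat on the bench, head to world +y within 0.3 rad. It may be absent (None).
- rake_tip (a point): Front end of the rake's head, 110 mm ahead of its origin.
- loop_cutter_tip (a point): Front end of the loop cutter's head, 110 mm ahead of its origin.
- spatula_tip (a point): Front end of the spatula's head, 110 mm ahead of its origin.
- ball_stylus_tip (a point): Front end of the ball stylus's head, 110 mm ahead of its origin.
- pot: Round aluminium pot fixed to the bench: outer diameter 84 mm, 52 mm high, wall 5 mm, floor 5 mm thick, so the mouth is 74 mm wide. Origin: centre of its underside; z up. A hinge post stands 75 mm from its centre on its -y side. At the start the mouth is open, with the cap swung aside.
- pot_hinge (a point): Top of the hinge post (58 mm high): the vertical axis about which the swing arm turns, 75 mm from both the pot's centre and the cap's axis.
- swing_arm (a joint): Angle of the flat arm that carries the cap, rad: 0 = cap centred over the pot's mouth (a stop), larger = swung aside, anticlockwise seen from above, up to 1.5. Starts at 1.1 to 1.45. Stiff (0.15 N m): stays where it is left.
- cap (a joint): Turn of the screw cap on its arm, rad, growing clockwise seen from above: starts loose at 0 to 0.3 (stop -0.05), tight at the stop 4.2. Friction 0.06 N m. It turns relative to the arm, so when swinging the arm by the cap turn the gripper along with the arm (or push the cap's edge). The cap does not rise or sink.
- cap_grip (a point): On the cap's axis, in the middle of its bar grip, 80 mm above the bench. The black cap is an 88 mm disc, 10 mm thick (its top 65 mm above the bench), carrying an upright bar grip 56 mm long, 12 mm wide, rising to 89 mm above the bench. The point's x runs along the bar, z up.
- button1_mid (a point): Middle of a brass datum button: square foot 20 x 20 x 7 mm with a round stem of 12 mm diameter above it, 20 mm high in all; this point lies 10 mm above its underside. z runs up the stem, x along a side of the foot. 30 g. It starts standing on the bench. It may be absent (None).
- button2_mid (a point): Middle of a brass datum button: square foot 20 x 20 x 7 mm with a round stem of 12 mm diameter above it, 20 mm high in all; this point lies 10 mm above its underside. z runs up the stem, x along a side of the foot. 30 g. It starts standing on the bench. It may be absent (None).
- button3_mid (a point): Middle of a brass datum button: square foot 20 x 20 x 7 mm with a round stem of 12 mm diameter above it, 20 mm high in all; this point lies 10 mm above its underside. z runs up the stem, x along a side of the foot. 30 g. It starts standing on the bench. It may be absent (None).
- tape_roll: Black tape roll, 90 mm across, 24 mm high, origin at its underside's centre. Leave it alone.
- toy_car: Small green model car, about 44 x 100 x 37 mm, origin at its underside's centre. Leave it alone.
- clay_lump: Brown block of modelling clay, 50 x 75 x 40 mm, origin at its underside's centre. Leave it alone.
- mug: White mug, 80 mm across, 92 mm high, handle at +y, origin at its underside's centre. Leave it alone.
- steel_scale: Steel rule, 300 x 30 x 4 mm, lying along x, origin at its underside's centre. Leave it alone.

How it is judged:
By the outcome, as a careful person would: the job done as asked, in the order asked, and still so for the second after the job is handed in, with the robot touching nothing.
Of rake, loop_cutter, spatula, ball_stylus only 3 to 4 are there at a start; the rules pass over those that are not, and their reading is None.
Of button1, button2, button3 only 2 to 3 are there at a start; the rules pass over those that are not, and their reading is None.
At some moment in a run one of rake, loop_cutter, spatula, ball_stylus may be knocked a few centimetres aside while the robot is not near it.
Once in a run the grip may slacken for a moment while it holds something.
It also fails if it takes over 210 s, if anything falls off the work surface, if the arm or the gripper's body presses on something with over 40 N, if the wrist force passes 120 N, or if a joint passes its speed limit or range.

### The arm

A 7-joint arm with a two-finger parallel gripper is mounted at the origin on the work surface. World frame = base frame: x ahead of the robot, y to its left, z up, the work surface at z = 0. Lengths are in m, angles in degrees, forces in N, time in s.
With the tool pointing down it reaches from about 0.425 to 0.825 m from the base axis. Payload 3.6 kg.
Tool frame: the origin (TCP) lies midway between the tips of the shut fingers; the grasp point (between the pads) lies 19 mm behind it; z points along the fingers, y is the line along which they close (so a half turn about z gives the same grasp; the last joint's range is limited). The gripper opens to 93 mm and grips with 3 to 60 N. Pads are 15 mm wide; open, the fingers measure 128 mm over their backs; the gripper's body (75 mm by 188 mm) begins 65 mm behind the grasp point.
Start: joints at [-71.763, 35.231, -0.722, 81.555, 0.464, 63.22, -2.315], TCP at [0.22, 0.612, 0.219] pointing down, gripper open.
Joint ranges: [-178.69, 178.69], [-17.37, 117.87], [-77.05, 75.6], [15.02, 138.74], [-78.02, 258.01], [0.78, 113.62], [-162.83, 162.83]. Speed limits (degrees/s): [159.86, 159.86, 180, 180, 180, 180, 180].

### API

Orientations are given as [roll, pitch, yaw] about the fixed x, y, z axes, in that order (R = Rz(yaw) Ry(pitch) Rx(roll)).
In Python, from station import bot, vision gives the robot as it stands (bot), with the cameras (vision). Calls block until the motion is done:
- bot.move_ptp(position, orientation): joint-space move of the TCP to a pose.
- bot.line_to(position, rot=None, max_speed=0.15, guard=None): straight line of the TCP; rot=None keeps the orientation; max_speed is the mean speed in m/s. With guard (N) it stops when the force on the tool has changed by that much, and returns True; else False.
- bot.set_joints(angles): joint-space move.
- bot.command_gripper(opening, f_grip=None): finger opening in m; f_grip is the grip in N (None keeps the last); returns when the fingers have stopped.
- bot.hold(seconds).
- bot.solve_ik(position, orientation): joint angles nearest the present ones, or None.
- vision.read_camera(name): name is "side" or "top"; returns a dict with "color" (400x640x3 uint8, red, green, blue), "range_z" (400x640 float32, m along the optical axis (not along the pixel's ray), 0 where there is no reading), "vfov" (degrees; the focal length in pixels is half the picture's height over the tangent of half this angle, whatever the lens; pixels are square), "cx", "cy" (the principal point, pixels), "k1" (the pictures are not rectified: a ray, as slopes to the right and down, at radius r is drawn at 1 + k1 r^2 times it, then the intrinsics apply), "eye" and "attitude" of the camera in the world. Camera axes: x right, y down, z forward; pixel columns grow to the right and rows downward; lengths in m; the calibration is good to about 2 mm. A picture is of the moment at which its call begins.
A pose or a line that the arm cannot do raises bot.IKError and nothing moves.
- bot.job_done(): hands the job in; it is judged then, once.
Readings, each from a call of its own:
- bot.get_t(): time.
- bot.get_qpos(): joint angles.
- bot.get_qvel(): joint speeds.
- bot.get_tau(): joint torques, N m.
- bot.get_position(): TCP position.
- bot.get_tool_rot(): TCP orientation.
- bot.get_wrist_force(): force on the tool from outside, world axes, zero at the start.
- bot.get_ft_torque(): the same for the moment, N m.
- bot.get_width(): finger opening in m.
- bot.get_grip_force(): force on a finger pad.
Only numpy, scipy, OpenCV 4.12 (cv2) and the standard library are available. Lean on these libraries where they do the work, as an engineer would, in place of code of your own. Each camera call takes 0.05 s, during which the arm holds its last target. There are 200 camera calls.

## Working session

There is one attempt and no reset: what is moved stays moved. The work goes in short steps, each a Python script; the robot and the scene stay as the last script left them, time stands still between calls to the robot, and variables do not carry over. Pictures are saved under pics/ and viewed, at most 14 in all, crops included, and the job is handed in when it is done.

```bash
ls; mkdir -p pics
cat > h.py <<'E'
import numpy as np, cv2
from station import bot, vision
from scipy.spatial.transform import Rotation as R
def cam(name):
    c=vision.read_camera(name); return c
def save(c,fn,crop=None,s=1):
    im=c["color"][:,:,::-1]
    if crop: r0,r1,c0,c1=crop; im=im[r0:r1,c0:c1]
    cv2.imwrite(fn,cv2.resize(im,None,fx=s,fy=s,interpolation=cv2.INTER_CUBIC))
E
python3 - <<'E'
from h import *
import pickle
for n in("top","side"):
    c=cam(n); save(c,f"pics/{n}0.png"); pickle.dump(c,open(f"{n}0.pkl","wb"))
    print(n,{k:c[k] for k in c if k not in("color","range_z")}, (c["range_z"]>0).mean())
print(bot.get_tool_rot(),bot.get_position(),bot.get_t())
E
```

```text
pics
station.py
top {'vfov': 46.242698679994135, 'cx': 321.23908499255515, 'cy': 199.67678860316073, 'k1': 0.027940129006225497, 'eye': array([0.38778661, 0.03894072, 1.61435989]), 'attitude': array([-1.73048392e+02,  3.94343748e-02, -9.09841098e+01])} 0.99597265625
side {'vfov': 46.87294631773109, 'cx': 323.02037624939743, 'cy': 201.58658219637243, 'k1': -0.11925761567849703, 'eye': array([ 0.11915043, -0.77594607,  0.93025729]), 'attitude': array([-131.85791533,   -0.52856744,  -29.86370514])} 0.99618359375
[-1.79868297e+02  4.71707605e-03  1.60248571e+02] [0.21943799 0.61106822 0.21762011] 0.1
```

View pics/top0.png

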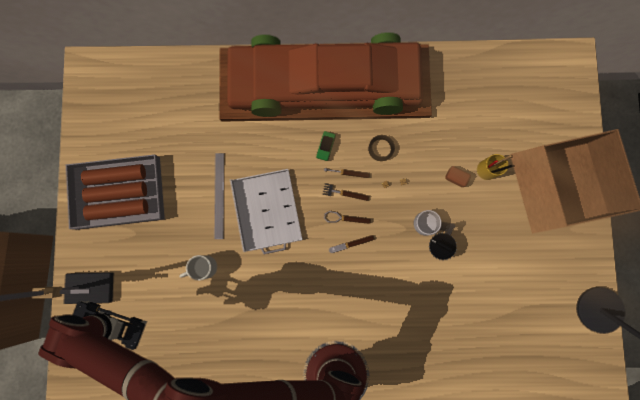

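View pics/side0.png

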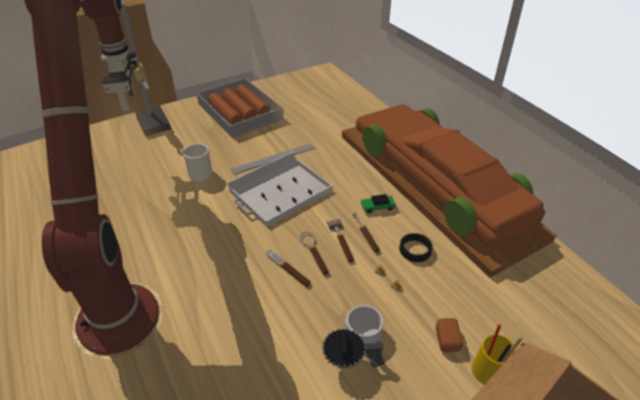

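Top view: image up is world +x and left is +y. It shows four tools (stylus 347,173; rake 347,192; loop 349,217; spatula 353,243), two buttons (387,184 and 404,181), the pot at (428,222) and the cap at (443,246). The side view agrees. Next I'll enlarge.

```bash
cat >> h.py <<'E'
def geom(c):
    h,w=c["color"].shape[:2]; f=h/2/np.tan(np.radians(c["vfov"])/2)
    return f,R.from_euler("xyz",c["attitude"],degrees=True).as_matrix()
def ray(c,uv):
    f,M=geom(c); d=(np.atleast_2d(uv)-[c["cx"],c["cy"]])/f; u=d.copy()
    for _ in range(15): u=d/(1+c["k1"]*(u**2).sum(1,keepdims=True))
    return np.c_[u,np.ones(len(u))]@M.T      # per unit depth
def at_z(c,uv,z):
    r=ray(c,uv); return c["eye"]+r*((z-c["eye"][2])/r[:,2])[:,None]
def proj(c,P):
    f,M=geom(c); q=(np.atleast_2d(P)-c["eye"])@M; u=q[:,:2]/q[:,2:]
    return u*(1+c["k1"]*(u**2).sum(1,keepdims=True))*f+[c["cx"],c["cy"]]
def tri(c1,p1,c2,p2):
    a=ray(c1,p1)[0];b=ray(c2,p2)[0]
    s,*_=np.linalg.lstsq(np.c_[a,-b],c2["eye"]-c1["eye"],rcond=None)
    A=c1["eye"]+a*s[0];B=c2["eye"]+b*s[1]; return (A+B)/2,np.linalg.norm(A-B)
def cloud(c):
    h,w=c["range_z"].shape; v,u=np.mgrid[:h,:w]
    P=c["eye"]+ray(c,np.c_[u.ravel(),v.ravel()])*c["range_z"].reshape(-1,1)
    return P.reshape(h,w,3)
def ortho(c,z,x0,x1,y0,y1,s=1000):
    # image up=+x, left=+y
    X,Y=np.meshgrid(np.arange(x1,x0,-1/s),np.arange(y1,y0,-1/s),indexing="ij")
    p=proj(c,np.c_[X.ravel(),Y.ravel(),np.full(X.size,z)]).astype(np.float32).reshape(*X.shape,2)
    return cv2.remap(c["color"][:,:,::-1].copy(),p[:,:,0],p[:,:,1],cv2.INTER_CUBIC)
E
python3 - <<'E'
from h import *
import pickle
t=pickle.load(open("top0.pkl","rb"));s=pickle.load(open("side0.pkl","rb"))
save(t,"pics/t1.png",(125,260,220,480),3)
save(s,"pics/s1.png",(170,380,225,470),2.8)
for n,c in(("top",t),("side",s)):
    P=cloud(c); 
    print(n,"proj check",proj(c,at_z(c,[[100,50]],0)))
    Z=P[:,:,2]; m=(P[:,:,0]>.35)&(P[:,:,0]<.8)&(abs(P[:,:,1])<.4)
    print(np.median(Z[m]),np.percentile(Z[m],[10,25,75,90]))
    m&=(Z>.075)
    print("high",m.sum())
E
```

```text
top proj check [[100.  50.]]
0.0013315054676155125 [-0.00415134 -0.00163294  0.00507868  0.01641904]
high 1126
side proj check [[100.  50.]]
0.0005967958008066265 [-0.00231801 -0.00104201  0.00358038  0.01902602]
high 181
```

View pics/t1.png

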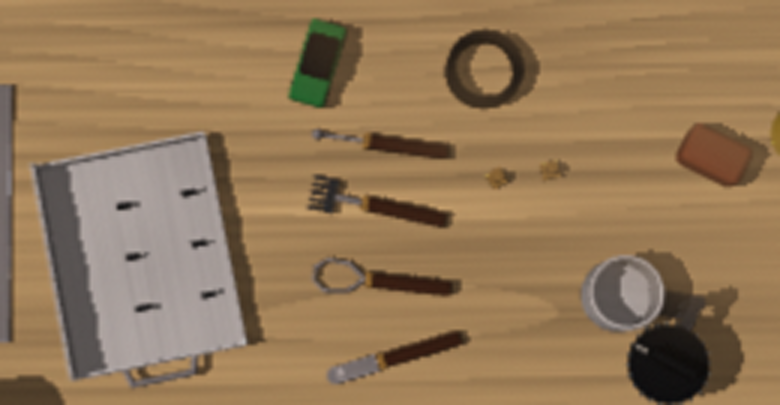

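View pics/s1.png

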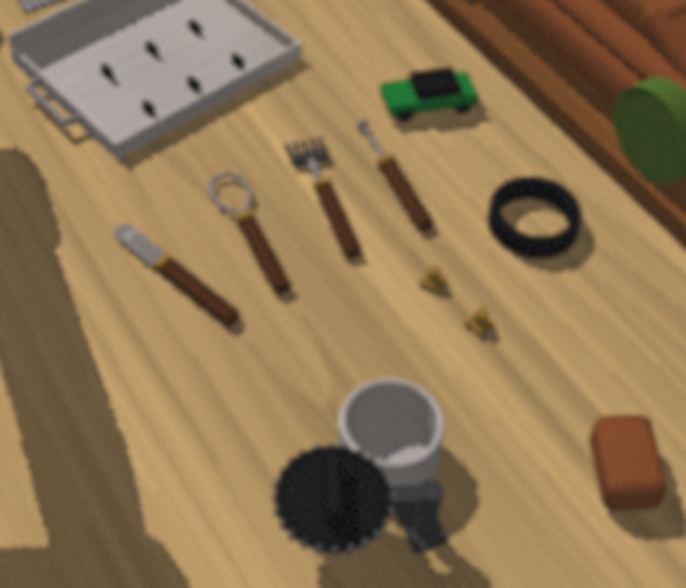

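The crops show: tall wall on the left (+y), grip bar at the bottom (-x). In t1 the handles run stylus (368,141)-(455,153), rake (368,203)-(452,222), loop (370,278)-(460,290), spatula (382,360)-(467,337). The buttons are at (498,178) and (553,169), pot (624,293), cap (668,363). I see only two buttons. Next I'll segment the handles and enlarge the buttons, pot and cap.

```bash
cat > meas.py <<'E'
from h import *
SEED_T={"ball_stylus":(411,147),"rake":(410,212),"loop_cutter":(415,284),"spatula":(425,349)}
def mask(c):
    hsv=cv2.cvtColor(c["color"],cv2.COLOR_RGB2HSV).astype(int); h,s,v=hsv[...,0],hsv[...,1],hsv[...,2]
    r,g,b=[c["color"][...,i].astype(int) for i in range(3)]
    return ((r>1.45*g)&(v<125)&(v>25)).astype(np.uint8)
def handles(c,zs=0.010,box=(0.42,0.66,-.32,.12)):
    """dark-brown elongated blobs -> centroid px and end-to-end direction"""
    n,l,st,ce=cv2.connectedComponentsWithStats(mask(c))
    out=[]
    for i in range(1,n):
        if st[i,4]<60: continue
        v,u=np.nonzero(l==i); P=at_z(c,np.c_[u,v],zs)[:,:2]
        m=P.mean(0); w,V=np.linalg.eigh(np.cov((P-m).T))
        L=np.sqrt(12*w[1]);W=np.sqrt(12*w[0])
        if not(.06<L<.14 and W<.035): continue
        d=V[:,1]*np.sign(V[1,1]); out.append((ce[i],m,np.degrees(np.arctan2(d[1],d[0])),L,W))
    return out
E
python3 - <<'E'
from meas import *
import pickle
t=pickle.load(open("top0.pkl","rb"));s=pickle.load(open("side0.pkl","rb"))
T=handles(t);S=handles(s)
for a in T:
    print("T",a[0].round(1),a[1].round(4),a[2:])
    if S:
        b=min(S,key=lambda b:np.linalg.norm(b[1]-a[1])); print("  S",b[0].round(1),b[1].round(4),b[2:], "tri",tri(t,a[0],s,b[0]))
a=t["color"][168:200,375:415,::-1]; b=s["color"][255:300,365:410,::-1]
c=t["color"][200:270,405:475,::-1]; d=s["color"][295:375,315:395,::-1]
rs=lambda i,w,h:cv2.resize(i,(w,h),interpolation=cv2.INTER_CUBIC)
cv2.imwrite("pics/but.png",np.hstack([rs(a,400,320),np.zeros((320,10,3),np.uint8),rs(b,320,320)]))
cv2.imwrite("pics/pot.png",np.hstack([rs(c,385,385),np.zeros((385,10,3),np.uint8),rs(d,400,400)[:385]]))
E
```

```text
T [355.  173.4] [ 0.6733 -0.0823] (np.float64(81.24284178172843), np.float64(0.08898459928708276), np.float64(0.014790983827566377))
  S [369.6 238.9] [ 0.6733 -0.0849] (np.float64(80.63270990847708), np.float64(0.09269864938289278), np.float64(0.011666844116640911)) tri (array([ 0.67443837, -0.08279924,  0.00692777]), np.float64(0.001302107850900589))
T [354.9 195.2] [ 0.597  -0.0797] (np.float64(77.13603248792951), np.float64(0.0891844323081156), np.float64(0.01585334886339611))
  S [345.3 248.1] [ 0.597 -0.081] (np.float64(76.48085177644131), np.float64(0.09183449825419224), np.float64(0.01100226601148421)) tri (array([ 0.59754388, -0.0799477 ,  0.00819481]), np.float64(0.00065333478398236))
T [356.4 219.3] [ 0.5135 -0.0827] (np.float64(82.71095581024407), np.float64(0.0891278532010129), np.float64(0.01614810715118557))
  S [318.8 260.1] [ 0.514 -0.083] (np.float64(82.67662098569551), np.float64(0.09081573102643196), np.float64(0.012062738641952649)) tri (array([ 0.51382805, -0.08291915,  0.0095679 ]), np.float64(0.0006580693569451946))
T [360.3 240.9] [ 0.4393 -0.0943] (np.float64(105.62773486841597), np.float64(0.08890137369966832), np.float64(0.014644973862586223))
  S [295.6 273.8] [ 0.4395 -0.0942] (np.float64(105.17070952902041), np.float64(0.08939336222805094), np.float64(0.013684458641341121)) tri (array([ 0.43947854, -0.09437479,  0.00988624]), np.float64(0.00036577181013322307))
```

View pics/but.png

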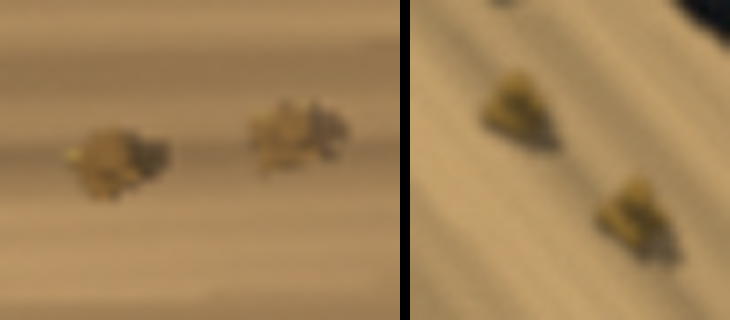

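View pics/pot.png

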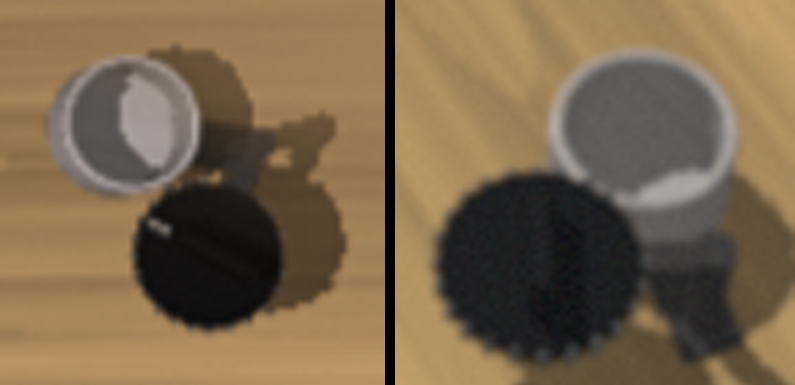

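Buttons: the top crop has feet at about (104,165) and (285,140); the side crop at (515,105) and (635,215). Pot rim centre is (133,125) in the top crop and (643,130) in the side crop. Cap centre is about (208,255) and (538,262). I'll get tray posts by blob detection, the cap bar from averaged depth, and compare everything across both views.

Run:
```python
from meas import *
import pickle
t=pickle.load(open("top0.pkl","rb"));s=pickle.load(open("side0.pkl","rb"))
def T(x,y,sc,o): return ((x+.5)/sc-.5+o[0],(y+.5)/sc-.5+o[1])
for n,a,b in (("A",(105,163),(515,103)),("B",(285,140),(635,213))):
    p=T(*a,10,(375,168));q=T(b[0]-410,b[1],7.11,(365,255))
    print(n,tri(t,p,s,q),at_z(t,[p],.01),at_z(s,[q],.01))
p=T(133,124.5,5.5,(405,200));q=T(248,130,5,(315,295)); print("rim",tri(t,p,s,q),at_z(t,[p],.052),at_z(s,[q],.052))
p=T(208.5,255,5.5,(405,200));q=T(143,264,5,(315,295)); print("cap",tri(t,p,s,q),at_z(t,[p],.063),at_z(s,[q],.063))
# tray posts
SRC=np.array([(x,y) for y in(8,-68) for x in(-60,0,60)])/1000
seedT=[(147,307),(136,257),(128,205),(212,294),(202,243),(192,192)]
seedS=[(108,73),(153,50),(197,28),(149,108),(195,85),(238,62)]
def fit(P):
    a=SRC-SRC.mean(0);b=P-P.mean(0);th=np.arctan2((a[:,0]*b[:,1]-a[:,1]*b[:,0]).sum(),(a*b).sum())
    c,d=np.cos(th),np.sin(th);M=np.array([[c,-d],[d,c]]);o=P.mean(0)-M@SRC.mean(0)
    return o,np.degrees(th),np.abs(SRC@M.T+o-P).max()
allp={}
for n,c,seed,sc,off in(("top",t,seedT,3,(220,125)),("side",s,seedS,2.8,(225,170))):
    g=c["color"].sum(2).astype(float); px=[]
    for a in seed:
        u,v=T(*a,sc,off);u0,v0=int(round(u)),int(round(v)); w=g[v0-4:v0+5,u0-5:u0+6]; k=np.clip(np.median(w)*.7-w,0,None)
        V,U=np.mgrid[v0-4:v0+5,u0-5:u0+6]; px.append(((U*k).sum()/k.sum(),(V*k).sum()/k.sum()))
    allp[n]=np.array(px); print(n,fit(at_z(c,px,.012)[:,:2]))
for i in range(6): print(tri(t,allp["top"][i],s,allp["side"][i]))
# depth: bar and disc
for n,c in(("top",t),("side",s)):
    f=[cloud(c)]+[cloud(cam(n)) for _ in range(5)]
    P=np.mean(f,0); m0=(abs(P[...,0]-.435)<.07)&(abs(P[...,1]+.37)<.09)
    for lo,hi in((.055,.074),(.08,.1)):
        Q=P[m0&(P[...,2]>lo)&(P[...,2]<hi)]
        if len(Q)>3:
            w,V=np.linalg.eigh(np.cov(Q[:,:2].T)); print(n,lo,len(Q),Q.mean(0).round(4),Q.min(0).round(3),Q.max(0).round(3),np.sqrt(12*w),np.degrees(np.arctan2(V[1,1],V[0,1])))
im=[cv2.resize(np.clip(i.astype(float)*4,0,255).astype(np.uint8),(390,390),interpolation=cv2.INTER_CUBIC) for i in(t["color"][228:263,425:460,::-1],s["color"][325:375,318:368,::-1])]
cv2.imwrite("pics/cap.png",np.hstack(im))
```

```text
A (array([ 0.6354787 , -0.18566142,  0.00809165]), np.float64(0.0009067477924091127)) [[ 0.63477702 -0.18517689  0.01      ]] [[ 0.6348535  -0.18703093  0.01      ]]
B (array([ 0.64281644, -0.24844113,  0.00853861]), np.float64(0.0019061550441722968)) [[ 0.64173636 -0.24769622  0.01      ]] [[ 0.64291928 -0.249604    0.01      ]]
rim (array([ 0.49619896, -0.32038529,  0.05233936]), np.float64(0.0002423141833488317)) [[ 0.49633168 -0.32051962  0.052     ]] [[ 0.49622854 -0.32016745  0.052     ]]
cap (array([ 0.41661639, -0.35947567,  0.06251842]), np.float64(0.00025161408760423804)) [[ 0.41672203 -0.35940615  0.063     ]] [[ 0.41633188 -0.35966376  0.063     ]]
top (array([0.5517732 , 0.22477768]), np.float64(10.74762367921112), np.float64(0.0010758060702474592))
side (array([0.55249854, 0.22495941]), np.float64(10.306776612323953), np.float64(0.0005042364226264251))
(array([0.49161353, 0.22056083, 0.01310843]), np.float64(6.924868089609873e-05))
(array([0.55056276, 0.23359646, 0.01154535]), np.float64(0.0009928969659411125))
(array([0.60940138, 0.24319523, 0.01235639]), np.float64(0.0005751207059353318))
(array([0.50555891, 0.14694475, 0.01286885]), np.float64(4.628242098772803e-05))
(array([0.56434416, 0.15798266, 0.01231126]), np.float64(0.0002085193654959191))
(array([0.62380154, 0.16892305, 0.01154406]), np.float64(0.0008680557578955177))
top 0.055 552 [ 0.4233 -0.3602  0.065 ] [ 0.374 -0.403  0.055] [ 0.5   -0.315  0.072] [0.07613896 0.1045607 ] 152.43990472088433
top 0.08 66 [ 0.4176 -0.3574  0.0885] [ 0.403 -0.383  0.082] [ 0.433 -0.334  0.093] [0.01188416 0.05470584] 60.75509822955869
side 0.055 1260 [ 0.4219 -0.3654  0.0641] [ 0.372 -0.403  0.055] [ 0.494 -0.314  0.073] [0.07573966 0.10748673] 155.62398019686879
side 0.08 142 [ 0.4152 -0.3607  0.0876] [ 0.4   -0.384  0.081] [ 0.434 -0.334  0.09 ] [0.01201125 0.05767047] 58.696765441939725
```

View pics/cap.png

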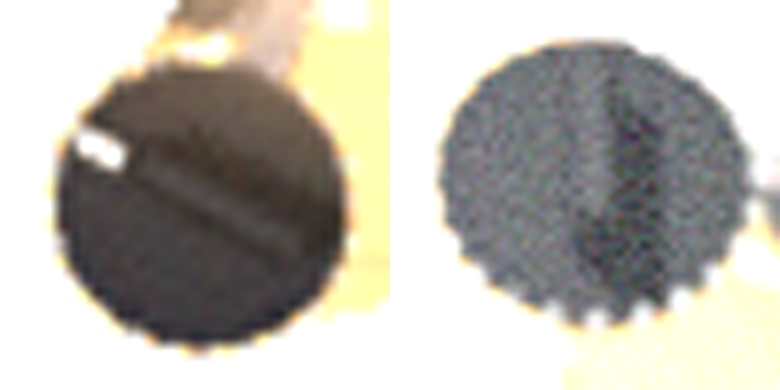

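Depth resolves the cap bar well: centre (0.4165, -0.359), direction about 59.7°. The other poses are:
- Pot: (0.4962, -0.3204)
- Hinge: about (0.483, -0.394), so the swing is about 72°
- Tray: (0.552, 0.225), yaw 10.5°

Buttons first.

```bash
cat >> h.py <<'E'
POT=np.array([.4962,-.3204]);BAR=np.array([.4165,-.359]);TRAY=np.array([.5522,.2249]);TYAW=10.5
dn=lambda y:[180,0,y]
def info(s=""): print(s,"t",round(bot.get_t(),1),"p",np.round(bot.get_position(),4),"w",round(bot.get_width(),4),"g",round(bot.get_grip_force(),1),"F",np.round(bot.get_wrist_force(),1))
E
python3 - <<'E'
from h import *
for y in(0,90,180): print(y,bot.solve_ik([.6345,-.186,.15],dn(y)))
for y in(60,0,-60,-100,-104,90): 
    q=bot.solve_ik([*POT,.08],dn(y)); print(y,None if q is None else np.round(q))
bot.move_ptp([.6350,-.186,.12],dn(0)); bot.command_gripper(.04,25); info()
def pick(x,y):
    print("guard",bot.line_to([x,y,.0095],max_speed=.12,guard=6)); info("down")
    bot.command_gripper(0,25); info("shut"); bot.line_to([x,y,.13],max_speed=.2); info("up")
pick(.6350,-.186)
E
```

```text
0 [ -8.71675892  46.60137867  44.71986377  85.13702927 -35.06612179
  62.85911791 -46.73064102]
90 [ -0.38152181  42.27004881  27.19810883  84.84093871 -21.24485834
  58.04243946  32.06646804]
180 [ 10.75759741  40.02864734   6.58925708  84.42404333  -5.11711898
  55.84060649 108.69083729]
60 [  9.  44.  37. 101. -36.  47.  33.]
0 [  4.  48.  47. 101. -44.  51. -19.]
-60 [ -3.  56.  65. 101. -58.  63. -68.]
-100 [  -3.   56.   65.  101.  -58.   63. -108.]
-104 [  -3.   56.   65.  101.  -58.   63. -112.]
90 [ 12.  43.  30. 101. -29.  45.  58.]
 t 4.8 p [ 0.635 -0.186  0.12 ] w 0.0399 g 0.0 F [0.3 0.9 0.1]
guard False
down t 5.8 p [ 0.6357 -0.1865  0.0104] w 0.0396 g 0.0 F [-0.5 -0.3  0.4]
shut t 6.4 p [ 0.6351 -0.1859  0.0097] w 0.0109 g 25.0 F [-1.1  0.5  1.9]
up t 7.2 p [ 0.6342 -0.1852  0.1287] w 0.011 g 25.0 F [-0.5  0.2 -0.6]
```

Run:
```python
from h import *
def drop(z):
    bot.move_ptp([*POT,.13],dn(0)); info("over")
    bot.line_to([*POT,z],max_speed=.15,guard=8); info("in"); bot.command_gripper(.022); bot.line_to([*POT,.13],max_speed=.2)
drop(.036)
bot.move_ptp([.6425,-.2485,.12],dn(0)); bot.command_gripper(.04,25)
x,y=.6425,-.2485
print("guard",bot.line_to([x,y,.0095],max_speed=.12,guard=6)); bot.command_gripper(0,25); info("shut"); bot.line_to([x,y,.13],max_speed=.2); info("up")
if bot.get_width()>.008: drop(.044)
a=BAR
bot.move_ptp([*a,.19],dn(60)); info("bar")
for n in("top","side"): c=cam(n); save(c,f"pics/{n}2.png",(125,380,220,480),2) if n=="side" else save(c,f"pics/{n}2.png",(125,275,360,480),4)
```

```text
over t 8.0 p [ 0.4979 -0.3185  0.129 ] w 0.0108 g 25.0 F [ 0.8  0.8 -0.6]
in t 8.7 p [ 0.497  -0.3206  0.0366] w 0.0109 g 25.0 F [ 0.4 -0.1  0.2]
guard False
shut t 12.7 p [ 0.6426 -0.2484  0.0097] w 0.0106 g 25.0 F [0.3 0.3 2.4]
up t 13.4 p [ 0.6418 -0.2477  0.1287] w 0.0111 g 25.0 F [ 0.4  1.2 -0.4]
over t 14.1 p [ 0.4969 -0.3194  0.129 ] w 0.011 g 25.0 F [-0.2  1.7 -0.8]
in t 14.9 p [ 0.4971 -0.3207  0.0444] w 0.0105 g 25.0 F [0.4 0.2 1.1]
bar t 16.8 p [ 0.4166 -0.3581  0.1887] w 0.0219 g 0.0 F [-0.1  0.4 -1.1]
```

View pics/side2.png

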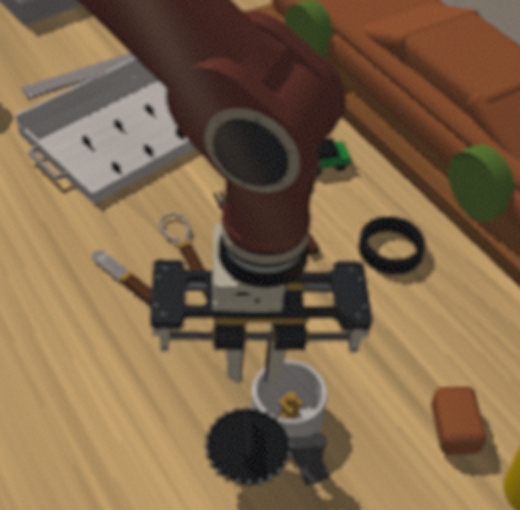

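The side view shows brass in the pot (290,404) and the cap still aside. Both buttons were held right up to release over the mouth. Now the swing.

```bash
cat > swing.py <<'E'
from h import *
H=np.array([.4828,-.3942]); bot.command_gripper(.045,40)
bot.line_to([*BAR,.070],dn(59.7),max_speed=.15,guard=8); info("down")
bot.command_gripper(0,40); info("shut")
r0=BAR-H; th=72.4+1.5
for k in range(1,10):
    a=th*k/9; M=R.from_euler("z",-a,degrees=True).as_matrix()[:2,:2]
    bot.line_to([*(H+M@r0),.070],dn(59.7-a),max_speed=.1)
    F=bot.get_wrist_force(); print(round(a),np.round(bot.get_position()[:2],4),F.round(1),np.round(bot.get_ft_torque(),2),round(bot.get_t(),1))
    if np.hypot(*F[:2])>25: break
info("end")
E
python3 swing.py
```

```text
down t 18.5 p [ 0.4169 -0.3596  0.0707] w 0.0451 g 0.0 F [ 0.5  0.5 -0.2]
shut t 19.1 p [ 0.4161 -0.3588  0.0702] w 0.0116 g 40.0 F [-0.9  0.5  2.3]
8 [ 0.4218 -0.3492] [-1.7  1.9  4.2] [ 0.24  0.51 -0.07] 19.4
16 [ 0.4288 -0.3407] [-2.1  2.2  5. ] [ 0.37  0.59 -0.02] 19.7
25 [ 0.437  -0.3332] [-2.   3.5  5.3] [ 0.58  0.58 -0.03] 20.0
33 [ 0.4464 -0.3269] [-3.   3.8  5.5] [ 0.72  0.59 -0.05] 20.2
41 [ 0.4566 -0.3222] [-1.2  4.1  5.4] [ 0.88  0.43 -0.03] 20.5
49 [ 0.4673 -0.3189] [-0.   4.   5.9] [ 0.86  0.38 -0.06] 20.8
57 [ 0.4784 -0.3174] [0.2 4.5 5.2] [ 0.81  0.17 -0.01] 21.1
66 [ 0.4895 -0.3175] [0.4 3.6 5.4] [ 0.72  0.07 -0.03] 21.4
74 [ 0.4966 -0.3184] [-5.3  6.1  8.7] [ 1.13  1.23 -0.09] 21.7
end t 21.7 p [ 0.4966 -0.3184  0.0699] w 0.012 g 40.0 F [-5.3  6.1  8.7]
```

```bash
cat > screw.py <<'E'
from h import *
import sys
C=[.4966,-.3188]
def stroke(y0,y1,step=10):
    y=y0
    while y>y1:
        y=max(y-step,y1)
        try: bot.line_to([*C,.070],dn(y),max_speed=.1)
        except bot.IKError: print("IK at",y); return y+step,False
        tz=bot.get_ft_torque()[2]; F=bot.get_wrist_force()
        print(round(y),"tz",round(tz,2),"F",F.round(0),"w",round(bot.get_width(),4),"t",round(bot.get_t(),1),"q7",round(bot.get_qpos()[6]))
        if abs(tz)>.45: return y,True
    return y,False
E
python3 - <<'E'
from screw import *
print(stroke(-14.2,-104))
E
```

```text
-24 tz -0.1 F [-3.  3.  5.] w 0.0114 t 22.0 q7 -42
-34 tz -0.04 F [-2.  3.  5.] w 0.0116 t 22.4 q7 -50
-44 tz -0.06 F [-3.  4.  6.] w 0.0118 t 22.7 q7 -59
-54 tz -0.04 F [-1.  3.  6.] w 0.0118 t 23.0 q7 -67
-64 tz -0.06 F [-1.  3.  6.] w 0.0116 t 23.3 q7 -75
-74 tz -0.03 F [-2.  4.  5.] w 0.0123 t 23.7 q7 -84
-84 tz -0.05 F [-2.  4.  6.] w 0.012 t 24.0 q7 -93
-94 tz -0.07 F [-1.  5.  6.] w 0.0118 t 24.3 q7 -101
-104 tz -0.07 F [-1.  3.  7.] w 0.0116 t 24.6 q7 -110
(-104, False)
```

Run:
```python
from screw import *
y,ok=stroke(-104,-144)
if not ok:
    bot.command_gripper(.04); bot.line_to([*C,.125],max_speed=.15); bot.line_to([*C,.125],dn(y+180-0.01) if 0 else dn(y+90),max_speed=.1)
    bot.move_ptp([*C,.125],dn(y+180)); bot.line_to([*C,.070],max_speed=.15,guard=8); bot.command_gripper(0,40); info("regrip")
    print(stroke(y+180,y+180-140,8)); info()
```

```text
-114 tz -0.03 F [-1.  4.  6.] w 0.0116 t 25.0 q7 -119
-124 tz -0.09 F [-0.  4.  6.] w 0.0118 t 25.3 q7 -128
-134 tz -0.07 F [-1.  3.  6.] w 0.0116 t 25.6 q7 -137
-144 tz -0.05 F [0. 3. 5.] w 0.0116 t 25.9 q7 -147
regrip t 31.1 p [ 0.4966 -0.3186  0.0704] w 0.0117 g 40.0 F [-1.   0.6  3.2]
28 tz -0.05 F [-1.  1.  6.] w 0.0117 t 31.4 q7 -6
20 tz -0.05 F [-3.  1.  5.] w 0.0114 t 31.7 q7 -12
12 tz -0.1 F [-2.  2.  5.] w 0.0116 t 32.0 q7 -18
4 tz -0.07 F [-1.  2.  6.] w 0.0115 t 32.2 q7 -24
-4 tz -0.06 F [-2.  3.  6.] w 0.0114 t 32.5 q7 -30
-12 tz -0.02 F [-1.  2.  7.] w 0.0116 t 32.8 q7 -36
-20 tz -0.03 F [-2.  2.  6.] w 0.0119 t 33.1 q7 -43
-28 tz -0.03 F [-2.  3.  7.] w 0.0117 t 33.4 q7 -49
-36 tz -0.04 F [-3.  3.  6.] w 0.0117 t 33.7 q7 -56
-44 tz -0.05 F [-2.  2.  6.] w 0.0117 t 34.0 q7 -62
-52 tz -0.07 F [-1.  4.  6.] w 0.0117 t 34.3 q7 -69
-60 tz -0.07 F [-2.  3.  7.] w 0.0116 t 34.6 q7 -75
-68 tz -0.08 F [-1.  3.  6.] w 0.0117 t 34.9 q7 -82
-76 tz 0.78 F [-1.  3.  6.] w 0.0118 t 35.2 q7 -88
(-76, True)
 t 35.2 p [ 0.4971 -0.3182  0.0703] w 0.0118 g 41.5 F [-1.1  2.5  5.6]
```

Torque jumps at about 240° of turn, so the cap is tight. I'll release it, clear out of view and re-image the bench.

Run:
```python
from meas import *
bot.hold(.3); bot.command_gripper(.04); bot.line_to([.4966,-.3188,.13],max_speed=.15)
bot.move_ptp([.42,-.42,.3],dn(-76+90)); info()
import pickle
t=cam("top");s=cam("side"); pickle.dump((t,s),open("c3.pkl","wb"))
save(t,"pics/top3.png",(125,275,220,480),3);save(s,"pics/side3.png",(150,390,225,480),2.5)
for n,c in(("top",t),("side",s)):
    for a in handles(c): print(n,a[1].round(4),np.round(a[2:],3))
```

```text
t 37.9 p [ 0.4203 -0.4189  0.2985] w 0.0401 g 0.0 F [0.2 0.4 0.2]
top [ 0.6733 -0.0816] [8.1219e+01 8.9000e-02 1.5000e-02]
top [ 0.5968 -0.0804] [7.6765e+01 8.7000e-02 1.6000e-02]
top [ 0.5136 -0.0823] [8.2724e+01 8.9000e-02 1.6000e-02]
top [ 0.4396 -0.0949] [1.05832e+02 9.00000e-02 1.50000e-02]
side [ 0.5138 -0.0831] [8.2417e+01 9.2000e-02 1.2000e-02]
side [ 0.4395 -0.0944] [1.05497e+02 9.00000e-02 1.40000e-02]
side [ 0.7373 -0.4969] [2.8913e+01 8.0000e-02 1.0000e-02]
```

View pics/top3.png

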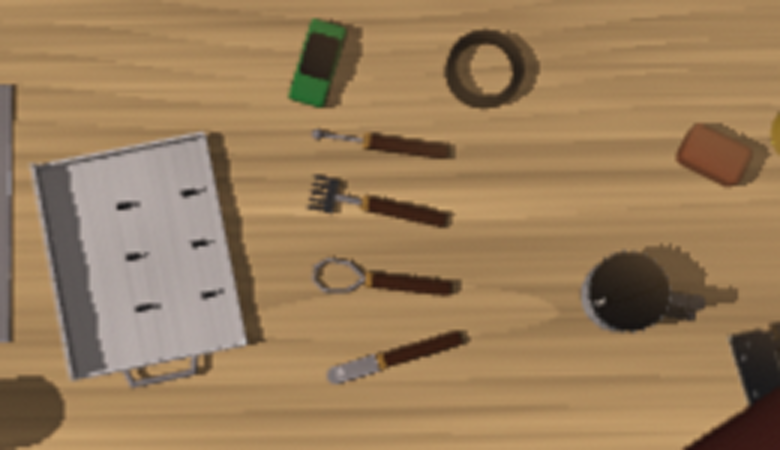

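View pics/side3.png

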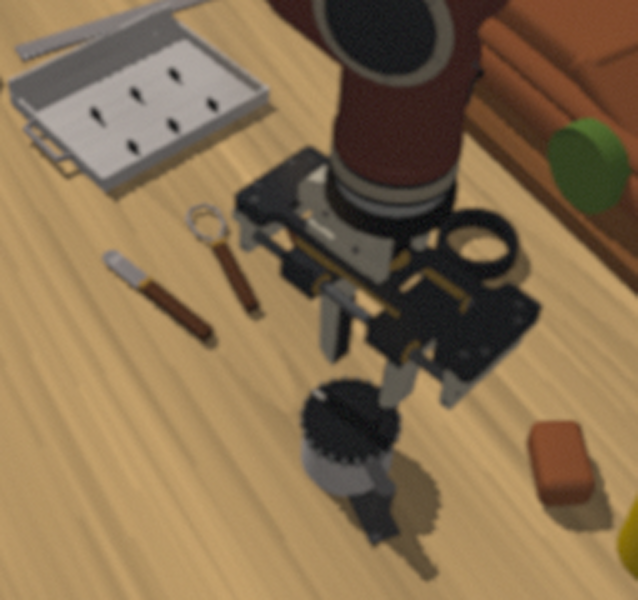

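Cap sits on the pot at (627,292) in the top crop; no loose buttons anywhere, tools unmoved. Now the rake.

```bash
cat > tool.py <<'E'
from meas import *
EXP={"rake":(.597,-.080),"loop_cutter":(.5138,-.083),"spatula":(.4394,-.0945),"ball_stylus":(.6738,-.082)}
BAY={"rake":-.09,"loop_cutter":-.03,"spatula":.03,"ball_stylus":.09}
M=R.from_euler("z",TYAW,degrees=True).as_matrix()[:2,:2]
def seen():
    cs={n:cam(n) for n in("top","side")}; return cs,{n:handles(c) for n,c in cs.items()}
def locate(name):
    cs,hs=seen(); f=[]
    for n in hs:
        k=[a for a in hs[n] if np.linalg.norm(a[1]-EXP[name])<.06 and .083<a[3]<.1]
        if k: f.append(min(k,key=lambda a:np.linalg.norm(a[1]-EXP[name])))
    m=np.mean([a[1] for a in f],0); y=np.mean([a[2] for a in f]); d=np.array([np.cos(np.radians(y)),np.sin(np.radians(y))])
    print(name,len(f),"shift mm",((m-EXP[name])*1000).round(1),"yaw",round(y,1)); return m+.005*d,y
def go(name):
    p,y=locate(name)
    bot.move_ptp([*p,.09],dn(y)); bot.command_gripper(.042,40)
    print("guard",bot.line_to([*p,.004],max_speed=.15,guard=8)); bot.command_gripper(0,40); info("shut")
    bot.line_to([*p,.09],max_speed=.15); info("up")
    g=TRAY+M@[BAY[name],-.030]
    bot.move_ptp([*g,.09],dn(90+TYAW)); info("over")
    if bot.get_width()<.014: print("LOST"); return
    print("guard",bot.line_to([*g,.0095],max_speed=.08,guard=6)); info("placed")
    bot.command_gripper(.024); info("open"); bot.line_to([*g,.12],max_speed=.2)
    bot.move_ptp([.42,-.42,.25],dn(60))
    _,hs=seen()
    for n in hs:
        for a in hs[n]: print(n,a[1].round(4),"tray",((a[1]-TRAY)@M*1000).round(1),"yaw",round(a[2],1),"L",round(a[3],3))
    info()
E
python3 -c "
from tool import *
go('rake')"
```

```text
rake 1 shift mm [-0.  -0.4] yaw 77.1
guard False
shut t 41.3 p [ 0.5984 -0.0755  0.0046] w 0.0176 g 40.0 F [0.5 0.5 3.4]
up t 42.0 p [ 0.5973 -0.0752  0.0892] w 0.0177 g 40.0 F [-0.1 -0.2 -1.3]
over t 43.1 p [0.4705 0.1774 0.09  ] w 0.0176 g 40.0 F [ 0.1  0.3 -0.2]
guard False
placed t 44.2 p [0.4696 0.1792 0.0099] w 0.0175 g 40.0 F [ 0.2  0.3 -0.5]
open t 44.6 p [0.4693 0.1791 0.0097] w 0.0239 g 0.0 F [-0.3 -0.1 -0.6]
top [ 0.673  -0.0828] tray [  62.7 -324.6] yaw 81.1 L 0.09
top [ 0.5135 -0.0822] tray [ -94.  -294.9] yaw 82.7 L 0.089
top [0.4705 0.1746] tray [-89.5 -34.6] yaw 100.7 L 0.092
top [ 0.4396 -0.0949] tray [-169. -294.] yaw 105.8 L 0.09
top [0.3162 1.0711] tray [-77.9 875.1] yaw 82.2 L 0.07
side [0.472  0.1796] tray [-87.1 -29.9] yaw 100.0 L 0.091
side [ 0.4395 -0.0941] tray [-168.9 -293.1] yaw 105.3 L 0.09
side [ 0.7372 -0.497 ] tray [  50.4 -743.5] yaw 28.9 L 0.08
 t 47.6 p [ 0.421  -0.4188  0.2496] w 0.0242 g 0.0 F [-0.4  0.1 -0.1]
```

Rake lies in bay 1, square. Next the loop cutter, then the rest.

```bash
python3 -c "
from tool import *
go('loop_cutter')"
```

```text
loop_cutter 1 shift mm [-0.2  0.8] yaw 82.3
guard False
shut t 51.0 p [ 0.5145 -0.0772  0.0045] w 0.0176 g 40.0 F [-0.3  0.   3.2]
up t 51.7 p [ 0.5136 -0.0769  0.0893] w 0.0177 g 40.0 F [ 0.   0.2 -0.2]
over t 52.7 p [0.5285 0.1872 0.0899] w 0.0178 g 40.0 F [-0.7 -0.2 -0.3]
guard False
placed t 53.9 p [0.5287 0.19   0.01  ] w 0.0176 g 40.0 F [-0.   0.4 -0.4]
open t 54.3 p [0.5283 0.19   0.0097] w 0.0238 g 0.0 F [ 0.3  0.  -0.5]
top [ 0.6732 -0.0826] tray [  62.9 -324.4] yaw 81.0 L 0.09
top [0.5298 0.1842] tray [-29.5 -35.9] yaw 100.8 L 0.092
top [0.455  0.1914] tray [-101.7  -15.2] yaw 98.9 L 0.09
top [ 0.4396 -0.0949] tray [-169. -294.] yaw 105.8 L 0.09
side [0.5311 0.1893] tray [-27.2 -31.2] yaw 99.8 L 0.086
side [0.4568 0.1955] tray [-99.2 -11.5] yaw 98.3 L 0.092
side [ 0.4396 -0.095 ] tray [-169. -294.] yaw 105.4 L 0.089
side [ 0.7371 -0.497 ] tray [  50.2 -743.5] yaw 29.0 L 0.081
 t 57.3 p [ 0.421  -0.4189  0.2497] w 0.0237 g 0.0 F [ 0.3  0.5 -0.1]
```

The rake has been knocked in its bay, from (-90,-32) to about (-100,-13) in tray millimetres. I'll look closely.

Run:
```python
from tool import *
import pickle
cs,hs=seen(); pickle.dump(cs,open("c4.pkl","wb"))
k={n:min(hs[n],key=lambda a:np.linalg.norm(a[1]-[.456,.193])) for n in hs}
p,e=tri(cs["top"],k["top"][0],cs["side"],k["side"][0]); print(p,e,(p[:2]-TRAY)@M*1000)
# depth heights along tool in tray frame
for n in cs:
    f=np.mean([cloud(cs[n])]+[cloud(cam(n)) for _ in range(4)],0); L=(f[...,:2]-TRAY)@M*1000
    for y in range(-60,110,10):
        m=(abs(L[...,0]+99)<5)&(abs(L[...,1]-y)<5); print(n,y,np.round(np.median(f[m][:,2])*1000,1),end=" | ")
    print()
a=cv2.resize(cs["top"]["color"][170:255,225:310,::-1],(390,390),interpolation=cv2.INTER_CUBIC)
b=cv2.resize(cs["side"]["color"][145:230,225:335,::-1],(400,390),interpolation=cv2.INTER_CUBIC)
cv2.imwrite("pics/tray4.png",np.hstack([a,b]))
```

```text
[0.45492364 0.19096196 0.01459847] 0.00031283862640782965 [-101.83217144  -15.64254036]
top -60 17.7 | top -50 17.7 | top -40 18.1 | top -30 17.2 | top -20 17.1 | top -10 17.3 | top 0 18.2 | top 10 17.1 | top 20 17.2 | top 30 17.6 | top 40 15.2 | top 50 13.3 | top 60 15.0 | top 70 13.9 | top 80 14.0 | top 90 4.3 | top 100 36.3 | 
side -60 13.4 | side -50 18.0 | side -40 17.8 | side -30 17.9 | side -20 18.2 | side -10 18.6 | side 0 18.2 | side 10 18.6 | side 20 17.9 | side 30 19.1 | side 40 15.7 | side 50 13.1 | side 60 7.9 | side 70 14.4 | side 80 14.4 | side 90 12.4 | side 100 26.3 |
```

View pics/tray4.png

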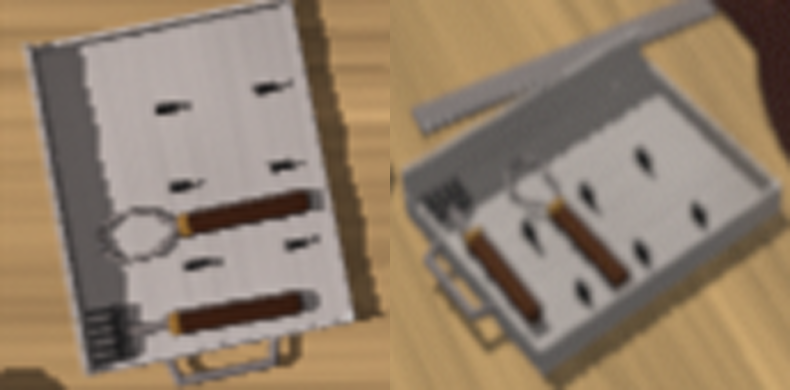

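Both tools lie flat. The rake is now at about (-102,-16), with its head near the corner between the end wall and the tall wall. The handles also have a grey butt cap, so the brown centroid is roughly the handle middle. There's no room for a finger beside that wall, so I'll press lightly on top of the handle and drag it back into the middle of the bay.

```bash
sed -i 's/return m+.005\*d,y/return m+.001*d,y/' tool.py
cat > drag.py <<'E'
from tool import *
def W(l): return TRAY+M@(np.array(l)/1000)
def drag(a,b,yaw=TYAW):
    bot.command_gripper(0,20)
    bot.move_ptp([*W(a),.07],dn(yaw)); bot.line_to([*W(a),.026],max_speed=.15)
    print("touch",bot.line_to([*W(a),.012],max_speed=.02,guard=9)); info()
    z=bot.get_position()[2]
    bot.line_to([*W(b),z-.0015],max_speed=.04); info("dragged")
    bot.line_to([*W(b),.12],max_speed=.15)
def report():
    bot.move_ptp([.42,-.42,.25],dn(60)); cs,hs=seen()
    for a in hs["top"]:
        b=min(hs["side"],key=lambda b:np.linalg.norm(a[1]-b[1]))
        if np.linalg.norm(a[1]-b[1])<.02:
            p,e=tri(cs["top"],a[0],cs["side"],b[0]); print("tri",p.round(4),"tray",((p[:2]-TRAY)@M*1000).round(1),"yaw",round(a[2],1),round(b[2],1))
        else: print("top only",a[1].round(4),round(a[2],1))
    return cs
if __name__=="__main__":
    drag((-101,-16),(-89,-31)); report(); info()
E
python3 drag.py
```

```text
touch True
 t 61.6 p [0.4561 0.1909 0.0184] w 0.0005 g 2.7 F [-0.2 -0.2  5.6]
dragged t 62.3 p [0.4668 0.1847 0.0183] w 0.001 g 10.1 F [-8.   9.2 20.1]
top only [ 0.6732 -0.0826] 81.2
tri [0.5293 0.1836 0.015 ] tray [-30.  -36.4] yaw 100.9 100.5
tri [0.4657 0.1846 0.0128] tray [-92.4 -23.8] yaw 100.2 100.0
tri [ 0.4396 -0.0949  0.0101] tray [-169. -294.] yaw 105.8 105.4
top only [0.3144 1.072 ] 83.3
 t 65.4 p [ 0.421  -0.4189  0.2496] w 0.0006 g 0.0 F [-1.2 -0.   0.8]
```

The drag worked: rake at (-92,-24) and square. On to the spatula.

```bash
python3 -c "
from tool import *
go('spatula')"
```

```text
spatula 2 shift mm [ 0.1 -0.1] yaw 105.7
guard False
shut t 69.0 p [ 0.4396 -0.0935  0.0045] w 0.0176 g 40.0 F [-0.7  0.4  5.2]
up t 69.7 p [ 0.4387 -0.0932  0.0894] w 0.0176 g 40.0 F [ 0.5  0.4 -0.7]
over t 70.9 p [0.5871 0.198  0.0899] w 0.0176 g 40.0 F [ 0.1 -0.4  0.1]
guard False
placed t 72.1 p [0.5877 0.2009 0.01  ] w 0.0173 g 40.0 F [-0.  -0.6 -0.9]
open t 72.5 p [0.5873 0.2009 0.0097] w 0.0242 g 0.0 F [-0.   0.4 -0.5]
top [ 0.673  -0.0827] tray [  62.7 -324.5] yaw 80.5 L 0.089
top [0.5875 0.2015] tray [ 30.4 -29.4] yaw 101.0 L 0.091
top [0.5299 0.1839] tray [-29.4 -36.3] yaw 101.0 L 0.092
top [0.4654 0.1844] tray [-92.8 -24. ] yaw 100.1 L 0.09
top [0.1716 1.0419] tray [-225.3  872.6] yaw 64.7 L 0.067
side [0.5892 0.2057] tray [ 32.9 -25.7] yaw 100.3 L 0.088
side [0.5313 0.1887] tray [-27.2 -31.8] yaw 99.7 L 0.089
side [0.4668 0.1891] tray [-90.5 -19.6] yaw 100.0 L 0.092
side [ 0.7371 -0.4969] tray [  50.2 -743.4] yaw 29.0 L 0.08
 t 75.6 p [ 0.421  -0.4191  0.2496] w 0.0244 g 0.0 F [-1.2  0.2  0.5]
```

```bash
python3 -c "
from tool import *
go('ball_stylus')
from drag import report
import pickle
cs=report(); pickle.dump(cs,open('c5.pkl','wb'))
bot.set_joints([-71.763,35.231,-.722,81.555,.464,63.22,-2.315]); info()
t=cam('top'); save(t,'pics/top5.png',(125,275,220,480),3)
s=cam('side'); save(s,'pics/side5.png',(150,390,225,480),2.5)
"
```

```text
ball_stylus 1 shift mm [-0.7 -0.4] yaw 80.8
guard False
shut t 79.2 p [ 0.6736 -0.0814  0.0045] w 0.0175 g 40.0 F [0.3 0.7 1.6]
up t 79.9 p [ 0.6725 -0.0809  0.0891] w 0.0176 g 40.0 F [-0.3  0.6 -1.2]
over t 81.0 p [0.6468 0.2085 0.0901] w 0.0176 g 40.0 F [ 0.   0.5 -1.1]
guard False
placed t 82.2 p [0.6468 0.2119 0.0102] w 0.0178 g 40.0 F [-0.1  0.6 -0.5]
open t 82.6 p [0.6463 0.2119 0.0098] w 0.0239 g 0.0 F [-0.8 -1.1  1. ]
top [0.6472 0.2093] tray [ 90.6 -32.6] yaw 100.1 L 0.092
top [0.5874 0.2017] tray [ 30.4 -29.2] yaw 100.7 L 0.09
top [0.5298 0.1843] tray [-29.4 -35.8] yaw 100.7 L 0.092
top [0.4652 0.1847] tray [-92.8 -23.7] yaw 100.4 L 0.089
top [0.3129 1.0762] tray [-80.2 880.7] yaw 101.7 L 0.087
side [0.5894 0.2057] tray [ 33.1 -25.6] yaw 100.3 L 0.09
side [0.5312 0.1882] tray [-27.4 -32.3] yaw 100.4 L 0.086
side [0.4667 0.1884] tray [-90.7 -20.3] yaw 100.0 L 0.094
side [ 0.737  -0.4971] tray [  50.1 -743.6] yaw 29.0 L 0.08
 t 85.8 p [ 0.421  -0.4192  0.2497] w 0.024 g 0.0 F [ 0.1 -0.2  0.7]
top only [0.6472 0.2092] 100.0
tri [0.5874 0.2011 0.0134] tray [ 30.2 -29.8] yaw 100.8 100.3
tri [0.5291 0.1842 0.0148] tray [-30.2 -35.8] yaw 100.6 100.2
tri [0.4651 0.1839 0.0145] tray [-93.2 -24.4] yaw 100.2 100.3
top only [0.3691 1.0297] 85.1
 t 89.8 p [0.2208 0.6113 0.2186] w 0.024 g 0.0 F [ 0.8 -0.4 -0.9]
```

View pics/top5.png

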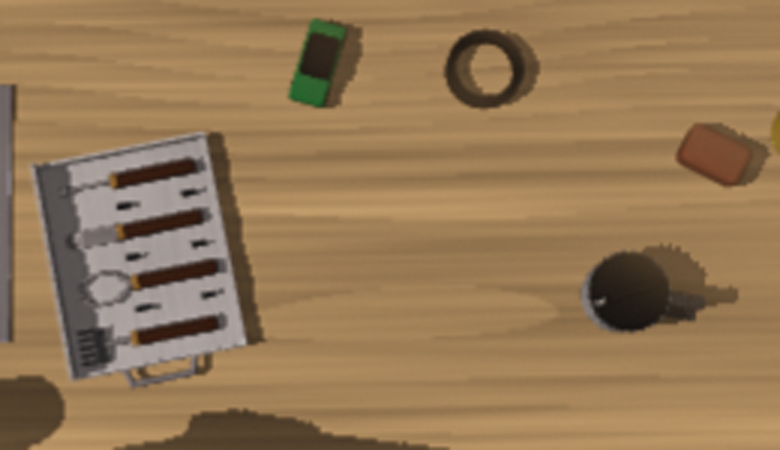

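View pics/side5.png

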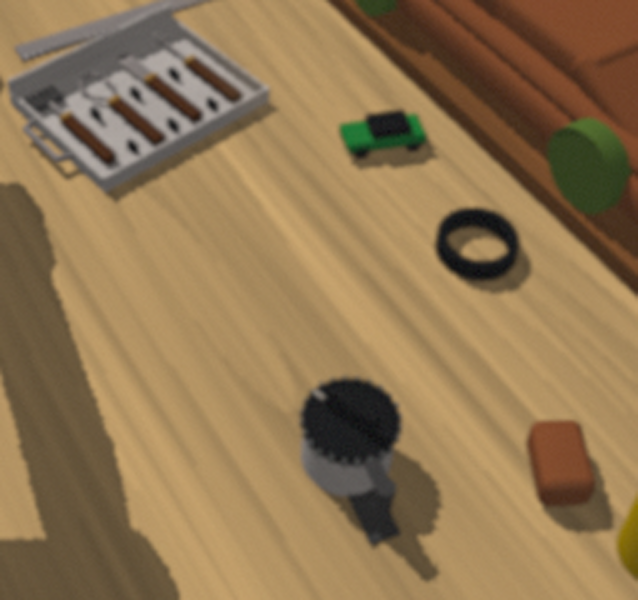

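All four tools lie flat in bays 1 to 4, heads at the tall wall. The cap is on the pot (627,292) and its white mark has turned about 240° relative to the arm. The other objects are unmoved, so I'm handing in.

```bash
python3 -c "
from station import bot, vision
print(bot.job_done())"
```

```text
the job is handed in; nothing more can be done
None
```

I've handed the job in at about 90 s: both buttons found on the bench are in the pot, the cap is swung over and screwed tight, and all four tools lie flat in their bays in order, heads to the tall wall. The rake was knocked after I placed it; I dragged it back, and its handle middle now sits about 6 mm from the ideal spot.

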